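# Roll the tube home and chock it

## Robot

A 6-joint arm with a two-finger parallel gripper is mounted at the origin on the work surface. World frame = base frame: x ahead of the robot, y to its left, z up, the work surface at z = 0. Lengths are in m, angles in rad, forces in N, time in s.
With the tool pointing down it reaches from about 0.3 to 0.875 m from the base axis. Payload 6.4 kg.
Tool frame: the origin (TCP) lies midway between the tips of the shut fingers; the grasp point (between the pads) lies 19 mm behind it (ctrl.tcp_to_grasp is the distance from the TCP to the grasp point, in m); z points along the fingers, y is the direction in which the jaws open and shut (so a half turn about z gives the same grasp; the last joint's range is limited). The gripper opens to 85 mm and grips with 20 to 120 N. Pads are 22 mm wide; open, the fingers measure 114 mm over their backs; the gripper's body (76 mm by 85 mm) begins 54 mm behind the grasp point. The pads swing forward as they close: fully open they stand 13 mm farther back than shut.
Start: joints at [-0.206, 0.181, 1.607, -0, 1.354, -0.206], TCP at [0.575, 0, 0.231] pointing down, gripper open.
Joint ranges: [-2.99, 2.99], [-0.89, 2.07], [0.3, 2.58], [-1.14, 4.28], [0, 2.63], [-3.12, 3.12]. Speed limits (rad/s): [2.57, 2.57, 3.01, 3.14, 3.14, 3.14].

## Interface

Orientations are given as a unit quaternion [w, x, y, z].
In Python, from bench import monitor, imaging, order, spotter, ctrl gives the robot as it stands.
- The arm moves only by the shell command python3 -m pendant 'ROWS'. ROWS is JSON, a list that holds one entry, the list of rows, each a list of 5 numbers: the shift along the world's x, y, z in mm, then the turn about the world's z in degrees, then the finger opening in mm, from 0 to 85.4. A call has 1 to 8 rows; each row shifts and turns the commanded pose from where the row before left it; what a row does not reach is not made up. A row lasts 1/8 s, in which the tool goes at most 62.5 mm and 10.7 degrees, less where a joint would pass 70% of its speed; a pose out of reach is approached as far as the arm can. A call with a gripper value outside its range is refused whole. The fingers move at their own pace and stop on an object; the grip force is fixed at half the most. Time passes only in rows, so rows that do not move let the fingers close. It gives the time, the measured TCP pose, the force and the opening at its end, in the units of the state.
- monitor.get_obs(): the state, without advancing time (a new reading comes with each control period).
- imaging.camera(name): name is "scene" or "side" or "wrist"; returns a dict with "img" (400x640x3 uint8, red, green, blue), "vfov" (degrees; the focal length in pixels is half the picture's height over the tangent of half this angle, whatever the lens; pixels are square), "cx", "cy" (the principal point, pixels), "origin" and "orientation" of the camera in the world. Camera axes: x right, y down, z forward; pixel columns grow to the right and rows downward; lengths in m; the calibration is good to about 2 mm. A picture is of the moment at which its call begins. There is no depth.
- order.hand_in(): hands the job in, once; it reports no verdict.
Trained networks look in the newest picture that a camera, given by its name, has taken for a name from the list of things; names that differ only in an ending like _2 or _b are one class to them, and where a whole thing is asked for, a point or a joint stands for the part that bears it (a point fixed in the world has none). Each returns a list of dicts, best first, with "confidence" (0 to 1); they miss things now and then, are a little off and sometimes report something else, mostly with a low value. They report only what shows in the picture. A call takes as long as a camera call. They do not tell look-alikes from the thing itself.
- spotter.recognise(camera, thing): "at" ([x, y, z] in m, in the coordinates of the camera as it stood for that picture, good to about 4 mm: the middle of the surface that is visible of it).
- spotter.tip_of(camera, thing): "at" ([x, y, z] in m, in the coordinates of the camera as it stood for that picture, good to about 4 mm: a listed point, or the origin of a listed thing).
The state is a dict: "time_s": time; "q": joint angles; "dq": joint speeds; "joint_efforts": joint torques, N m; "eef_pos": TCP position; "eef_rot": TCP orientation; "wrist_force": force on the tool from outside, world axes, zero at the start; "torque": the same for the moment, N m; "opening": opening from 0.0 (shut) to 1.0 (fully open).
Only numpy, scipy, OpenCV 4.12 (cv2) and the standard library are available. Lean on these libraries where they do the work, as an engineer would, in place of code of your own. Each camera call takes 0.05 s, during which the arm holds its last target. There are 200 camera calls.

## Task

Roll the steel tube up the sloping bed, under the hood, until you feel it come home against the hidden stop, and leave the wedge chock standing on the bed snug against the tube's low side so that it cannot roll back. Feel for the stop rather than ramming it, and leave the other things on the bench where they are.

Things in the scene. Friction and masses are not known exactly. Their poses are not given: they have to be found in the camera images.
- bed: Sloping feed bed: grey steel plate 360 mm long (x) by 260 mm wide (y), fixed. Origin on the bench under its centre; the frame is level, x points uphill, away from the robot, z up. The plate's top rises 4 degrees along +x: height above the bench = 24 mm + 0.07 x, so 11 mm at the low edge (x = -180). Two low steel rests, about 10 mm high, at y = -88 and 88 (26 mm wide) hold the tube at the start.
- hood_front (a point): Middle of the front edge of the aluminium guard hood's roof over the uphill part of the bed (axes as the bed). Hood: bed x = 22 to 172 mm, 190 mm wide, roof 65 mm clear above the plate, open toward the robot. Deep in its shade, not seen from above, a rigid upright stop 40 mm wide, square to the bed's x. Where it is set is not told: its face is somewhere from bed x = 55 to 115 mm.
- tube_center (a point): Centre of the round steel tube: 60 mm diameter, 220 mm long, black plugged ends, about 0.6 kg, lying level across the bed, its axis along its own y. At the start it leans on the rests, axis at bed x = -30 mm. It rolls freely, its axis 30 mm above the bed plate; it passes under the hood, its ends sticking out on both sides.
- chock_grip (a point): Grip point on the spine of the loose steel wedge chock (about 0.45 kg; starts on the bench left of the bed). x toward the toe, z up. Spine: upright bar 16 mm thick (y), 95 mm long, top 50 mm above the underside; this point is mid-thickness, 30 mm above the underside, 81.5 mm behind the toe, 30 mm ahead of the rear end. Base 60 mm wide. In front a 60 mm wide plate, 38 mm high, slopes back at 45 degrees.
- chock_toe (a point): Middle of the chock's front bottom edge (the toe), on its underside; axes as chock_grip. With the chock flat on the bed and its sloping face touching the tube, the toe is about 21 mm downhill of the tube's axis. Steel on steel: sliding the chock takes a few newtons, rolling the tube uphill with it only about 1 N more.
- spray_can: Yellow spray can, 52 mm diameter, 170 mm high; origin under its centre. Bystander.
- angle_long: Piece of steel angle 160 mm long, 40 mm legs; origin under its centre. Bystander.
- angle_short: Piece of steel angle 90 mm long, 40 mm legs; origin under its centre. Bystander.
- calculator: Desk calculator 150 x 100 x 14 mm; origin under its centre. Bystander.
- screwdriver: Screwdriver lying on the bench; origin under its middle. Bystander.
- flat_bar: Steel flat bar 220 x 30 x 5 mm; origin under its centre. Bystander.
There are look-alikes about, which are no part of the job. Leave any blue look-alike of the part that bears chock_grip alone.

How it is judged:
At the end, for the whole second after the job is handed in: The tube lies on the bed within 6 mm of the hidden stop and square to the bed within 4.5 degrees; the chock stands upright on the bed (within 8 degrees), touching the tube, its toe within 70 mm of the tube's centre; both at rest (x of tube_center in the frame of stop above -0.036 m and z of tube_center in the frame of bed below 0.07 m and angle between the y axis of tube_center and the y axis of bed, either way round below 0.08 rad and contact force between chock and tube above 0.1 N and contact force between chock and bed above 1 N and horizontal distance between chock_toe and tube_center below 0.07 m and angle between chock_toe's own z axis and vertical below 0.14 rad and linear speed of each of tube, chock below 0.01 m/s).
It fails at once if the stop is rammed: the tube is pressed against it with more than 60 N (contact force between tube and stop above 60 N).
It fails at once if a bystander is shifted by more than 40 mm (distance of any of spray_can, angle_long, angle_short, calculator, screwdriver, flat_bar from where it was at the start of the episode above 0.04 m).
It also fails if it takes over 59 s, if anything falls off the work surface, if the arm or the gripper's body presses on something with over 40 N, if the wrist force passes 120 N, or if a joint passes its speed limit or range.

## Working session

There is one attempt and no reset: what is moved stays moved. The work goes in short steps, Python scripts to look and compute and a shell command to move; the robot and the scene stay as the last step left them, time stands still between calls to the robot, and variables do not carry over. Pictures are saved under pics/ and viewed, about 8 in all and at most 12, crops included, and the job is handed in when it is done.

```bash
mkdir -p pics; cat > h.py <<'E'
import numpy as np, cv2
from scipy.spatial.transform import Rotation as R
from bench import monitor, imaging, order, spotter, ctrl
def rot(q): return R.from_quat([q[1],q[2],q[3],q[0]])
def snap(cam,fn=None):
    c=imaging.camera(cam)
    if fn: cv2.imwrite('pics/'+fn,cv2.cvtColor(c['img'],cv2.COLOR_RGB2BGR))
    return c
def w(c,p): return rot(c['orientation']).apply(p)+np.array(c['origin'])
def find(c,cam,names,f='tip_of'):
    for n in names:
        for d in getattr(spotter,f)(cam,n):
            print(cam,n,round(d['confidence'],2),(w(c,d['at'])*1000).round(0))
def px(c,P):
    p=rot(c['orientation']).inv().apply(np.array(P)-c['origin']); f=200/np.tan(np.radians(c['vfov']/2))
    return p[:2]/p[2]*f+[c['cx'],c['cy']]
def plane(c,uv,z):
    f=200/np.tan(np.radians(c['vfov']/2)); d=rot(c['orientation']).apply([(uv[0]-c['cx'])/f,(uv[1]-c['cy'])/f,1]); o=np.array(c['origin'])
    return o+d*(z-o[2])/d[2]
E
python3 - <<'E'
from h import *
N=['bed','hood_front','tube_center','chock_grip','chock_toe','spray_can','angle_long','angle_short','calculator','screwdriver','flat_bar']
for cam in ['scene','side']:
    c=snap(cam,cam+'0.png'); find(c,cam,N); print(np.round(c['origin'],2),rot(c['orientation']).as_matrix()[:,2].round(2))
print(monitor.get_obs()['eef_rot'],ctrl.tcp_to_grasp)
E
```

```text
scene bed 0.64 [616.   4.  -0.]
scene hood_front 0.84 [636.   4.  93.]
scene tube_center 0.81 [583.   1.  50.]
scene chock_grip 0.87 [447. 261.  28.]
scene chock_grip 0.81 [665. 259.  26.]
scene chock_grip 0.65 [385. 664.  27.]
scene chock_toe 0.74 [526. 294.   1.]
scene chock_toe 0.74 [446. 262.  27.]
scene chock_toe 0.69 [468. 637.   2.]
scene chock_toe 0.59 [591. 275.  -5.]
scene spray_can 0.7 [753. 196.  -1.]
scene angle_long 0.79 [ 369. -331.   -1.]
scene angle_short 0.69 [ 568. -351.    4.]
scene calculator 0.94 [614. 477.   1.]
scene calculator 0.17 [448. 259.  29.]
scene screwdriver 0.73 [415. 457.   2.]
scene flat_bar 0.62 [ 720. -387.   -4.]
scene flat_bar 0.3 [585.   2.  49.]
[1.39 0.6  0.97] [-0.64 -0.36 -0.68]
side bed 0.78 [617.  -2.  -0.]
side hood_front 0.79 [637.   2.  92.]
side tube_center 0.61 [584.   3.  52.]
side chock_grip 0.9 [663. 258.  26.]
side chock_grip 0.83 [445. 266.  29.]
side chock_grip 0.36 [ 371. -328.   -1.]
side chock_toe 0.88 [583. 277.  -5.]
side spray_can 0.64 [751. 194.  -0.]
side angle_long 0.73 [ 370. -330.    3.]
side angle_long 0.22 [412. 456.  -2.]
side angle_short 0.91 [ 565. -348.   -3.]
side calculator 0.96 [606. 480.   2.]
side calculator 0.3 [525. 299.  -0.]
side screwdriver 0.96 [413. 457.  -4.]
side flat_bar 0.6 [ 716. -382.   -5.]
[0.55 0.97 0.76] [ 0.02 -0.79 -0.62]
[-2.60616183e-05  7.07087602e-01  7.07125959e-01 -2.25491575e-05] 0.0187
```

```bash
python3 -c "
import cv2,numpy as np
a=cv2.imread('pics/scene0.png');b=cv2.imread('pics/side0.png')
cv2.imwrite('pics/both0.png',cv2.resize(np.vstack([a,b]),(480,600)))"
```

```text
(no output)
```

View pics/scene0.png

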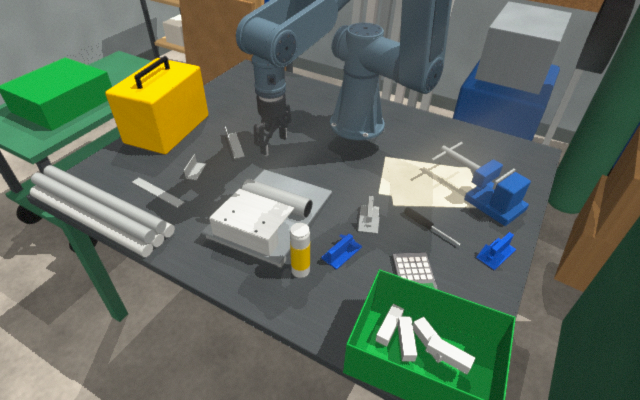

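View pics/side0.png

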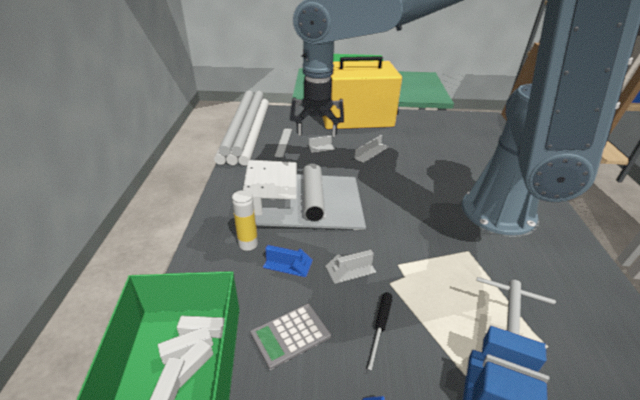

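The grey chock is at scene (369,215) and side (350,267), with its toe pointing away from the robot at about 23° yaw. The blue look-alikes are at scene (342,250) and (495,250). The bed with the hood and tube is near (0.616, 0), and its yaw looks close to 0. I'm moving above the grey chock.

```bash
python3 -m pendant '[[[-16,33,-10,-8.4,85],[-16,33,-10,-8.4,85],[-16,33,-10,-8.4,85],[-16,33,-10,-8.4,85],[-16,33,-10,-8.4,85],[-16,33,-10,-8.4,85],[-16,32,-10,-8.4,85],[-16,32,-10,-8.4,85]]]'
python3 - <<'E'
from h import *
for cam in ['wrist','scene','side']:
    c=snap(cam,cam+'1.png'); find(c,cam,['chock_grip','chock_toe'])
    if cam!='wrist': find(c,cam,['tube_center','hood_front','bed'])
    if cam=='side':
        a=plane(c,(366,228),.011);b=plane(c,(355,177),.011);print('low edge',a,b,np.degrees(np.arctan2(a[1]-b[1],a[0]-b[0])))
o=monitor.get_obs(); print(o['eef_pos'],rot(o['eef_rot']).as_euler('zyx',True),o['q'])
E
```

```text
time_s: 2.2
eef_pos: [0.4465, 0.263, 0.1512]
eef_rot: [-0.0, 0.981, 0.195, 0.0]
wrist_force: [-0.1, -0.3, 0.1]
opening: 0.995
wrist chock_grip 0.88 [446. 263.  29.]
wrist chock_toe 0.89 [585. 273.   2.]
wrist chock_toe 0.6 [514. 293.   1.]
scene chock_grip 0.96 [445. 264.  26.]
scene chock_grip 0.68 [663. 258.  29.]
scene chock_grip 0.68 [384. 667.  29.]
scene chock_toe 0.83 [590. 275.  -5.]
scene chock_toe 0.71 [469. 639.  -1.]
scene chock_toe 0.47 [639.   0.  95.]
scene tube_center 0.82 [582.   2.  51.]
scene hood_front 0.93 [637.   4.  90.]
scene bed 0.61 [616.   3.   1.]
side chock_grip 0.86 [663. 261.  30.]
side chock_grip 0.67 [444. 265.  32.]
side chock_grip 0.31 [413. 457.  -2.]
side chock_toe 0.86 [583. 275.  -3.]
side chock_toe 0.84 [523. 298.  -0.]
side tube_center 0.71 [581.   1.  52.]
side hood_front 0.79 [635.   3.  91.]
side bed 0.95 [618.  -0.  -2.]
low edge [0.42238125 0.12191208 0.011     ] [ 0.44403712 -0.14045285  0.011     ] 94.7185553726892
[0.44715888 0.26178409 0.15133441] [-2.27764020e+01  1.78033194e-03 -1.79997869e+02] [3.00275513e-01 1.43285077e-01 1.82245470e+00 2.85294275e-05
 1.17581219e+00 1.47353766e+00]
```

View pics/wrist1.png

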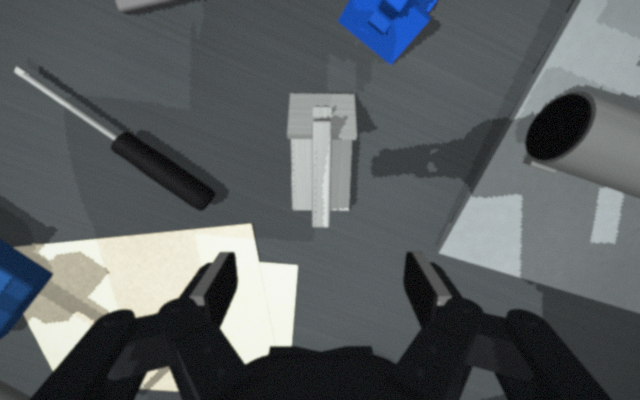

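In the wrist view the grey chock lies aligned with the jaws, with its spine at column 321 and the jaw middle at 320. The bed's low edge shows the bed is yawed by a few degrees. I'll measure that, then grasp.

```bash
python3 - <<'E'
from h import *
c=snap('wrist')
ang=lambda a,b:np.degrees(np.arctan2(*(b-a)[1::-1]))
g=cv2.cvtColor(c['img'],cv2.COLOR_RGB2GRAY)
ls=cv2.createLineSegmentDetector().detect(g)[0][:,0]
for l in ls:
    if np.hypot(l[2]-l[0],l[3]-l[1])>70 and max(l[0],l[2])>430: 
        a,b=plane(c,l[:2],.011),plane(c,l[2:],.011); print(l.round(),ang(a,b).round(1),a.round(3)[:2],b.round(3)[:2])
for cam in ['side','scene']:
    c=snap(cam); g=cv2.cvtColor(c['img'],cv2.COLOR_RGB2GRAY)
    for l in cv2.createLineSegmentDetector().detect(g)[0][:,0]:
        m=(l[:2]+l[2:])/2; p=plane(c,m,.03)
        if np.hypot(l[2]-l[0],l[3]-l[1])>25 and .4<p[0]<.75 and -.15<p[1]<.15:
            for z in (.011,.052):
                a,b=plane(c,l[:2],z),plane(c,l[2:],z); print(cam,l.round(),z,ang(a,b).round(1),a.round(3)[:2],b.round(3)[:2])
E
python3 -m pendant '[[[0,0,-30,0,85],[0,0,-40,0,85],[0,0,-40,0,85],[0,0,-20,0,85],[0,0,-10,0,85],[0,0,0,0,0],[0,0,0,0,0],[0,0,0,0,0]]]'
python3 -m pendant '[[[0,0,0,0,0],[0,0,0,0,0],[0,0,0,0,0]]]'
```

```text
[437. 253. 518. 278.] -85.4 [0.423 0.113] [0.431 0.012]
[580.  -1. 511. 119.] -178.2 [0.678 0.124] [0.574 0.12 ]
[516. 277. 638. 315.] -85.5 [0.431 0.015] [ 0.444 -0.147]
[511. 121. 471. 192.] -178.0 [0.572 0.119] [0.498 0.117]
[544. 319. 611. 399.] -114.4 [ 0.396 -0.048] [ 0.322 -0.21 ]
side [252. 197. 293. 199.] 0.011 179.3 [ 0.778 -0.007] [ 0.645 -0.006]
side [252. 197. 293. 199.] 0.052 179.3 [0.765 0.046] [0.64  0.048]
side [256. 224. 338. 228.] 0.011 179.5 [0.744 0.123] [0.503 0.125]
side [256. 224. 338. 228.] 0.052 179.5 [0.733 0.17 ] [0.506 0.172]
side [339. 227. 364. 228.] 0.011 179.2 [0.5   0.123] [0.427 0.124]
side [339. 227. 364. 228.] 0.052 179.2 [0.502 0.169] [0.434 0.17 ]
side [289. 208. 263. 207.] 0.011 -2.6 [0.652 0.046] [0.734 0.042]
side [289. 208. 263. 207.] 0.052 -2.6 [0.647 0.096] [0.724 0.093]
side [306. 181. 306. 207.] 0.011 93.3 [ 0.612 -0.108] [0.604 0.035]
side [306. 181. 306. 207.] 0.052 93.3 [ 0.608 -0.048] [0.601 0.086]
scene [268. 238. 294. 208.] 0.011 -177.9 [0.709 0.056] [0.559 0.05 ]
scene [268. 238. 294. 208.] 0.052 -177.9 [0.738 0.079] [0.594 0.074]
[... 248 characters left out ...]
.0 [0.592 0.069] [ 0.609 -0.124]
scene [211. 218. 268. 240.] 0.011 94.6 [ 0.73  -0.146] [0.714 0.059]
scene [211. 218. 268. 240.] 0.052 94.6 [ 0.759 -0.114] [0.743 0.083]
scene [330. 190. 305. 182.] 0.011 -85.7 [0.424 0.11 ] [0.431 0.016]
scene [330. 190. 305. 182.] 0.052 -85.7 [0.466 0.131] [0.472 0.041]
scene [302. 181. 264. 169.] 0.011 -85.8 [0.434 0.006] [ 0.445 -0.144]
scene [302. 181. 264. 169.] 0.052 -85.8 [0.475 0.031] [ 0.486 -0.112]
time_s: 4.1
eef_pos: [0.4479, 0.2623, 0.0124]
eef_rot: [-0.0, 0.98, 0.198, 0.001]
wrist_force: [-0.5, 0.8, 0.2]
opening: 0.372
time_s: 4.47
eef_pos: [0.4477, 0.2623, 0.0122]
eef_rot: [-0.0, 0.98, 0.198, 0.001]
wrist_force: [-1.1, 0.0, 6.2]
opening: 0.18
```

Level edges give a bed yaw of about +4.6°. The chock is gripped (opening 0.18 ≈ 16 mm), so I'll lift it, carry it over, and check.

```bash
python3 -m pendant '[[[0,0,15,0,0],[0,0,25,0,0],[2,-20,20,-2,0],[3,-40,0,-3,0],[3,-40,0,-3,0],[4,-45,0,-3,0],[3,-45,0,-3,0],[3,-40,0,-2.2,0]]]'
python3 -m pendant '[[[2,-30,0,-2,0],[0,-11,0,0,0],[0,0,0,0,0]]]'
python3 - <<'E'
from h import *
for cam in ['side','scene']:
    c=snap(cam,cam+'2.png'); find(c,cam,['chock_grip','chock_toe','tube_center'])
c=snap('wrist','wrist2.png'); find(c,'wrist',['chock_grip','chock_toe','tube_center'])
E
```

```text
time_s: 5.48
eef_pos: [0.4644, 0.0307, 0.0716]
eef_rot: [-0.0, 0.998, 0.057, -0.0]
wrist_force: [0.2, -0.6, -3.6]
opening: 0.187
time_s: 5.85
eef_pos: [0.4666, -0.0092, 0.0713]
eef_rot: [-0.0, 0.999, 0.04, -0.0]
wrist_force: [-0.8, -0.7, -4.3]
opening: 0.181
side chock_grip 0.92 [467.  -7.  90.]
side chock_grip 0.85 [666. 259.  28.]
side chock_toe 0.82 [548.   3.  58.]
side chock_toe 0.72 [585. 274.  -2.]
side tube_center 0.8 [586. -40.  50.]
side tube_center 0.26 [ 717. -384.   -0.]
side tube_center 0.19 [ 567. -349.   -2.]
scene chock_grip 0.98 [468.  -4.  85.]
scene chock_grip 0.95 [665. 256.  27.]
scene chock_toe 0.95 [548.   1.  59.]
scene chock_toe 0.67 [588. 274.  -5.]
scene chock_toe 0.62 [471. 636.   1.]
scene tube_center 0.83 [587. -40.  49.]
wrist chock_grip 0.73 [463.  -9.  85.]
wrist chock_toe 0.58 [541.  -4.  56.]
wrist tube_center 0.71 [582. -39.  50.]
```

View pics/wrist2.png

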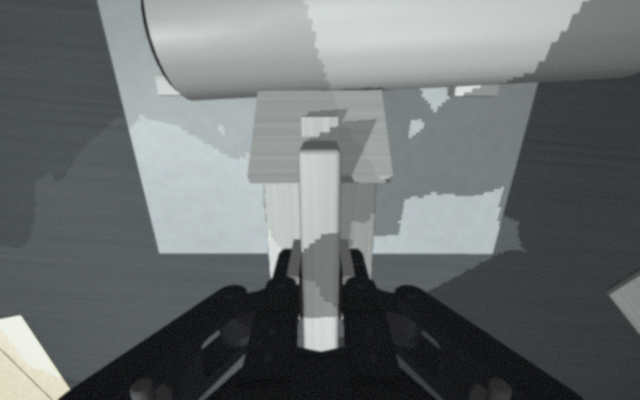

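View pics/side2.png

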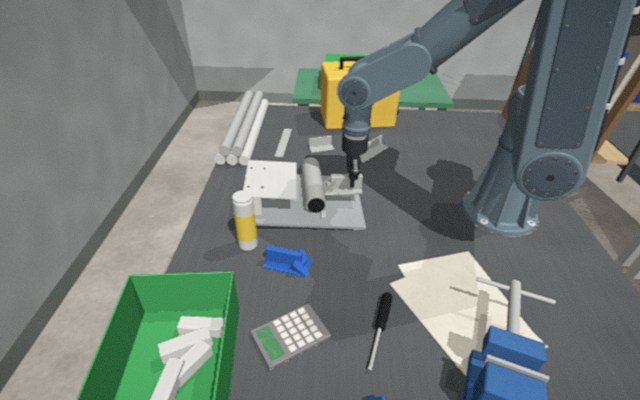

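Moving across, the chock's toe nicked the tube's left end. All three cameras now put the tube centre about 40 mm toward -y, slightly askew, with its left end swung downhill past the rest. It is still on the bed. I'll back off, shift the chock in line with the tube's weight (still overlapping the stop) and lower it. Then I'll look again.

```bash
python3 -m pendant '[[[-18,-1,0,0,0],[2,-28,0,0,0],[0,0,-25,0,0],[0,0,-12,0,0],[0,0,0,0,0]]]'
python3 - <<'E'
from h import *
ang=lambda a,b:np.degrees(np.arctan2(*(b-a)[1::-1]))
c=snap('wrist','wrist3.png'); find(c,'wrist',['chock_grip','chock_toe','tube_center'])
g=cv2.cvtColor(c['img'],cv2.COLOR_RGB2GRAY)
for l in cv2.createLineSegmentDetector().detect(g)[0][:,0]:
    if abs(l[2]-l[0])>80:
        a,b=plane(c,l[:2],.05),plane(c,l[2:],.05); print(l.round(),ang(a,b).round(1),a.round(3)[:2],b.round(3)[:2])
for cam in ['side','scene']:
    c=snap(cam,cam+'3.png'); find(c,cam,['chock_toe','tube_center'])
E
```

```text
time_s: 7.08
eef_pos: [0.45, -0.0375, 0.0334]
eef_rot: [-0.001, 0.999, 0.04, -0.001]
wrist_force: [-0.0, -0.2, -4.0]
opening: 0.183
wrist chock_grip 0.63 [447. -35.  50.]
wrist chock_toe 0.87 [524. -29.  18.]
[544.  29. 438.  35.] 97.5 [ 0.563 -0.115] [ 0.557 -0.075]
[374. 256. 487. 257.] -85.4 [ 0.46  -0.064] [ 0.464 -0.119]
[424.  36.  78.  56.] 97.6 [ 0.557 -0.07 ] [0.539 0.065]
[ 79. 256. 266. 256.] -85.3 [0.448 0.08 ] [ 0.456 -0.011]
[ 57. 398. 228. 283.] -49.3 [0.35 0.11] [0.438 0.008]
[379.  90. 268.  91.] 94.8 [ 0.536 -0.055] [ 0.532 -0.01 ]
[416. 285. 581. 396.] -121.5 [ 0.445 -0.087] [ 0.377 -0.198]
side chock_toe 0.97 [535. -25.  21.]
side chock_toe 0.73 [583. 276.  -5.]
side tube_center 0.93 [585. -39.  54.]
scene chock_toe 0.82 [465. 642.   1.]
scene chock_toe 0.76 [532. -29.  18.]
scene chock_toe 0.7 [589. 273.  -6.]
scene chock_toe 0.22 [454. -37.  48.]
scene tube_center 0.56 [581. -40.  47.]
```

View pics/wrist3.png

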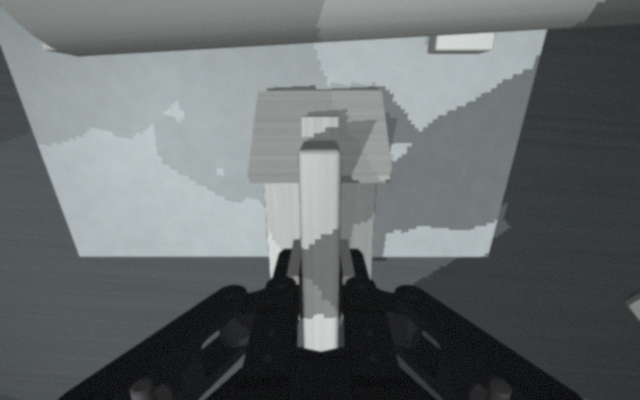

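The tube rests 3° askew with its centre about 40 mm to -y, and the right rest is at (462,42). The chock is square to the bed. I'll lower until the toe touches, then start pushing.

```bash
python3 -m pendant '[[[0,0,-1,0,0],[0,0,-1,0,0],[0,0,0,0,0]]]'; python3 -m pendant '[[[0,0,-0.5,0,0],[0,0,-0.5,0,0],[0,0,0,0,0]]]'; python3 -m pendant '[[[0,0,-0.5,0,0],[0,0,-0.5,0,0],[0,0,0,0,0]]]'
```

```text
time_s: 7.95
eef_pos: [0.4509, -0.038, 0.0321]
eef_rot: [-0.0, 0.999, 0.04, -0.0]
wrist_force: [0.2, -0.2, -4.5]
opening: 0.18
time_s: 8.32
eef_pos: [0.451, -0.038, 0.0312]
eef_rot: [-0.0, 0.999, 0.04, -0.0]
wrist_force: [-0.5, -1.2, -3.4]
opening: 0.179
time_s: 8.7
eef_pos: [0.451, -0.038, 0.0304]
eef_rot: [0.0, 0.999, 0.04, -0.0]
wrist_force: [-1.1, -0.7, -0.9]
opening: 0.179
```

The toe touches at about z = 0.031. I'll raise it 1.2 mm and push up the slope.

```bash
python3 -m pendant '[[[0,0,1.2,0,0],[5,0.4,0.4,0,0],[5,0.4,0.4,0,0],[5,0.4,0.3,0,0],[5,0.4,0.4,0,0],[4,0.3,0.3,0,0],[4,0.3,0.3,0,0],[4,0.3,0.3,0,0]]]'; python3 -m pendant '[[[3,0.25,0.2,0,0],[3,0.25,0.2,0,0],[3,0.25,0.2,0,0],[3,0.25,0.2,0,0],[3,0.25,0.2,0,0],[3,0.25,0.2,0,0]]]'
python3 - <<'E'
from h import *
c=snap('wrist','wrist4.png'); find(c,'wrist',['tube_center'])
for cam in ['side','scene']:
    c=snap(cam,cam+'4.png'); find(c,cam,['chock_toe','tube_center'])
E
```

```text
time_s: 9.7
eef_pos: [0.4828, -0.0353, 0.0337]
eef_rot: [-0.0, 0.999, 0.04, -0.001]
wrist_force: [-1.5, -0.4, -2.5]
opening: 0.18
time_s: 10.45
eef_pos: [0.5012, -0.034, 0.0351]
eef_rot: [-0.0, 0.999, 0.04, -0.0]
wrist_force: [-1.1, -0.1, -3.5]
opening: 0.176
wrist tube_center 0.56 [602. -36.  55.]
side chock_toe 0.88 [582. -20.  20.]
side tube_center 0.87 [610. -35.  52.]
side tube_center 0.48 [ 369. -328.    1.]
scene chock_toe 0.72 [584. -25.  22.]
scene chock_toe 0.66 [467. 640.  -0.]
scene chock_toe 0.63 [587. 276.  -4.]
scene tube_center 0.84 [607. -36.  49.]
```

View pics/wrist4.png

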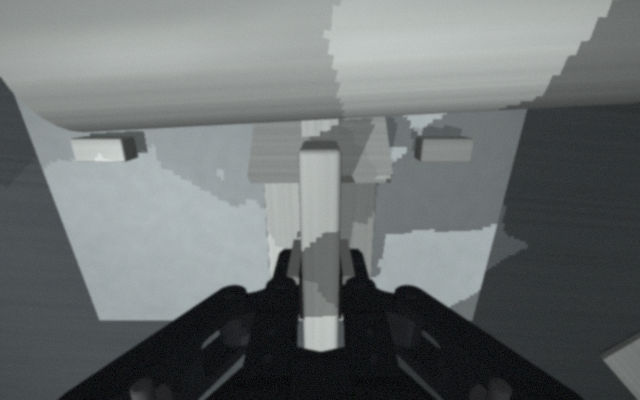

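The tube is rolling up, still about 3° skewed (edge from (110,130) to (640,104)). It should square against the stop. I'll advance 22 mm more, still short of the earliest possible stop, then creep.

```bash
python3 -m pendant '[[[3,0.25,0.2,0,0],[3,0.25,0.2,0,0],[3,0.25,0.2,0,0],[3,0.25,0.2,0,0],[3,0.25,0.2,0,0],[3,0.25,0.2,0,0],[2,0.15,0.2,0,0],[2,0.15,0.1,0,0]]]';  python3 -m pendant '[[[1,0.1,0.1,0,0],[1,0.1,0.1,0,0],[1,0.1,0,0,0],[1,0.05,0.1,0,0]]]'
```

```text
time_s: 11.85
eef_pos: [0.5231, -0.0321, 0.0365]
eef_rot: [-0.0, 0.999, 0.04, -0.0]
wrist_force: [-1.6, -0.4, -4.0]
opening: 0.183
time_s: 12.35
eef_pos: [0.527, -0.0318, 0.0369]
eef_rot: [-0.0, 0.999, 0.04, -0.0]
wrist_force: [-1.6, -0.4, -3.3]
opening: 0.18
```

```bash
python3 -m pendant '[[[1,0.1,0.1,0,0],[1,0.1,0.1,0,0],[1,0.1,0,0,0],[1,0.05,0.1,0,0]]]'
```

```text
time_s: 12.85
eef_pos: [0.5311, -0.0315, 0.0372]
eef_rot: [-0.0, 0.999, 0.04, -0.0]
wrist_force: [-0.9, -0.4, -4.1]
opening: 0.182
```

```bash
python3 -m pendant '[[[1,0.1,0.1,0,0],[1,0.1,0.1,0,0],[1,0.1,0,0,0],[1,0.05,0.1,0,0]]]'
```

```text
time_s: 13.35
eef_pos: [0.5351, -0.0311, 0.0375]
eef_rot: [-0.0, 0.999, 0.04, -0.0]
wrist_force: [-0.2, -0.1, -3.1]
opening: 0.178
```

```bash
python3 -m pendant '[[[1,0.1,0.1,0,0],[1,0.1,0.1,0,0],[1,0.1,0,0,0],[1,0.05,0.1,0,0]]]'
```

```text
time_s: 13.85
eef_pos: [0.5391, -0.0308, 0.0378]
eef_rot: [-0.0, 0.999, 0.04, -0.0]
wrist_force: [-0.9, -0.5, -3.0]
opening: 0.182
```

```bash
python3 -m pendant '[[[1,0.1,0.1,0,0],[1,0.1,0.1,0,0],[1,0.1,0,0,0],[1,0.05,0.1,0,0]]]'
```

```text
time_s: 14.35
eef_pos: [0.5431, -0.0304, 0.0381]
eef_rot: [0.0, 0.999, 0.04, 0.0]
wrist_force: [-1.5, 0.5, -3.2]
opening: 0.179
```

```bash
python3 -m pendant '[[[1,0.1,0.1,0,0],[1,0.1,0.1,0,0],[1,0.1,0,0,0],[1,0.05,0.1,0,0]]]'
```

```text
time_s: 14.85
eef_pos: [0.5471, -0.0301, 0.0384]
eef_rot: [-0.0, 0.999, 0.04, -0.0]
wrist_force: [-2.0, -0.7, -3.9]
opening: 0.178
```

```bash
python3 -m pendant '[[[1,0.1,0.1,0,0],[1,0.1,0.1,0,0],[1,0.1,0,0,0],[1,0.05,0.1,0,0]]]'
```

```text
time_s: 15.35
eef_pos: [0.551, -0.0297, 0.0387]
eef_rot: [-0.0, 0.999, 0.04, -0.0]
wrist_force: [-1.1, -0.9, -3.9]
opening: 0.181
```

```bash
python3 -m pendant '[[[1,0.1,0.1,0,0],[1,0.1,0.1,0,0],[1,0.1,0,0,0],[1,0.05,0.1,0,0]]]'
python3 - <<'E'
from h import *
ang=lambda a,b:np.degrees(np.arctan2(*(b-a)[1::-1]))
c=snap('wrist','wrist5.png')
g=cv2.cvtColor(c['img'],cv2.COLOR_RGB2GRAY)
for l in cv2.createLineSegmentDetector().detect(g)[0][:,0]:
    if abs(l[2]-l[0])>60 and l[1]<240:
        a,b=plane(c,l[:2],.055),plane(c,l[2:],.055); print(l.round(),ang(a,b).round(1),a.round(3)[:2],b.round(3)[:2])
for cam in ['side','scene']:
    c=snap(cam,cam+'5.png'); find(c,cam,['tube_center'])
E
```

```text
time_s: 15.85
eef_pos: [0.5551, -0.0294, 0.039]
eef_rot: [-0.0, 0.999, 0.04, -0.0]
wrist_force: [-0.7, -0.2, -3.3]
opening: 0.176
[  1.  96. 396.  96.] -85.4 [0.626 0.108] [ 0.639 -0.054]
[397.  96. 497.  96.] -85.4 [ 0.639 -0.055] [ 0.643 -0.096]
[336. 118.  61. 133.] 97.5 [ 0.628 -0.031] [0.613 0.086]
[ 19. 107. 113. 357.] -171.4 [0.622 0.101] [0.489 0.081]
[529. 108. 608. 104.] -82.6 [ 0.639 -0.11 ] [ 0.643 -0.142]
side tube_center 0.91 [659. -26.  56.]
```

```bash
python3 -m pendant '[[[1,0.1,0.1,0,0],[1,0.1,0.1,0,0],[1,0.1,0,0,0],[1,0.05,0.1,0,0]]]'
```

```text
time_s: 16.6
eef_pos: [0.559, -0.029, 0.0393]
eef_rot: [-0.0, 0.999, 0.04, -0.0]
wrist_force: [-1.7, 0.4, -3.8]
opening: 0.18
```

```bash
python3 -m pendant '[[[1,0.1,0.1,0,0],[1,0.1,0.1,0,0],[1,0.1,0,0,0],[1,0.05,0.1,0,0]]]'
```

```text
time_s: 17.1
eef_pos: [0.5631, -0.0287, 0.0396]
eef_rot: [-0.0, 0.999, 0.04, -0.0]
wrist_force: [-1.3, -0.1, -3.4]
opening: 0.177
```

```bash
python3 -m pendant '[[[1,0.1,0.1,0,0],[1,0.1,0.1,0,0],[1,0.1,0,0,0],[1,0.05,0.1,0,0]]]'
```

```text
time_s: 17.6
eef_pos: [0.567, -0.0283, 0.0399]
eef_rot: [-0.0, 0.999, 0.04, -0.0]
wrist_force: [-0.5, 1.3, -3.1]
opening: 0.18
```

```bash
python3 -m pendant '[[[1,0.1,0.1,0,0],[1,0.1,0.1,0,0],[1,0.1,0,0,0],[1,0.05,0.1,0,0]]]'
```

```text
time_s: 18.1
eef_pos: [0.5708, -0.028, 0.0401]
eef_rot: [-0.0, 0.999, 0.04, -0.0]
wrist_force: [-3.9, -0.2, -2.5]
opening: 0.181
```

The force has risen to -3.9 N, so this may be the stop. I'll use smaller steps.

```bash
python3 -m pendant '[[[0.5,0.05,0,0,0],[0.5,0.05,0.1,0,0],[0,0,0,0,0]]]'
```

```text
time_s: 18.48
eef_pos: [0.571, -0.0279, 0.0399]
eef_rot: [-0.0, 0.999, 0.04, -0.001]
wrist_force: [-4.8, -1.4, -2.7]
opening: 0.175
```

```bash
python3 -m pendant '[[[0.5,0.05,0.1,0,0],[0.5,0.05,0,0,0],[0,0,0,0,0]]]'; python3 -m pendant '[[[0.5,0.05,0.1,0,0],[0.5,0.05,0,0,0],[0,0,0,0,0]]]'
```

```text
time_s: 18.85
eef_pos: [0.5712, -0.0277, 0.0396]
eef_rot: [-0.0, 0.999, 0.04, -0.002]
wrist_force: [-8.1, -1.0, -2.4]
opening: 0.18
time_s: 19.23
eef_pos: [0.5714, -0.0276, 0.0395]
eef_rot: [-0.0, 0.999, 0.04, -0.003]
wrist_force: [-10.4, -3.0, -2.1]
opening: 0.18
```

The stop is felt: the force builds about 2.5 N per mm with no advance, which puts the stop face at about bed x = 87, within the told range. Now I'll check whether the tube is square.

```bash
cat > yaw.py <<'E'
from h import *
import sys
ang=lambda a,b:np.degrees(np.arctan2(*(b-a)[1::-1]))
t=sys.argv[1]
c=snap('wrist','wrist%s.png'%t)
g=cv2.cvtColor(c['img'],cv2.COLOR_RGB2GRAY)
for l in cv2.createLineSegmentDetector().detect(g)[0][:,0]:
    if abs(l[2]-l[0])>40 and l[1]<240:
        a,b=plane(c,l[:2],.06),plane(c,l[2:],.06); print(l.round(),ang(a,b).round(1),a.round(3)[:2],b.round(3)[:2])
for cam in ['side','scene']:
    c=snap(cam,cam+t+'.png'); find(c,cam,['tube_center','chock_toe'])
E
python3 yaw.py 6
```

```text
[  1. 154. 474. 154.] -85.4 [0.619 0.111] [ 0.635 -0.088]
[494. 154. 554. 154.] -85.5 [ 0.636 -0.096] [ 0.638 -0.122]
[ 37. 156. 114. 357.] -171.4 [0.62  0.096] [0.511 0.079]
[574. 108. 616. 106.] -82.7 [ 0.657 -0.123] [ 0.659 -0.139]
side chock_toe 0.96 [585. 274.  -3.]
side chock_toe 0.85 [654. -17.  27.]
side chock_toe 0.5 [ 372. -331.    2.]
scene chock_toe 0.97 [589. 275.  -2.]
scene chock_toe 0.79 [466. 639.  -0.]
```

View pics/wrist6.png

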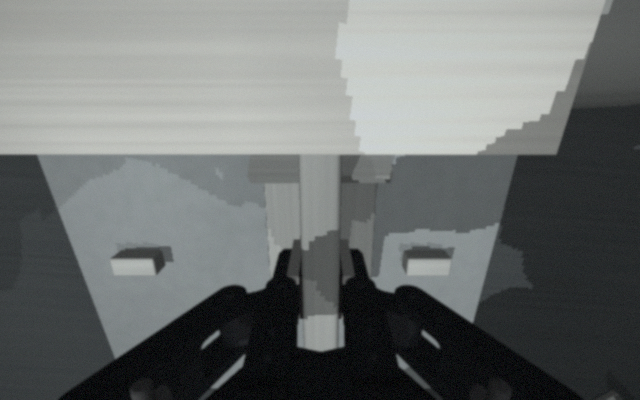

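The tube's visible right end (574–616, 107) shows it is still about 2.7° off square, which is inside the 4.5° tolerance. I'll press modestly to about 20 N to try squaring it.

```bash
python3 -m pendant '[[[0.5,0.05,0.1,0,0],[0.5,0.05,0,0,0],[0.5,0.05,0.1,0,0],[0.5,0.05,0,0,0],[0,0,0,0,0]]]'; python3 -m pendant '[[[0.5,0.05,0.1,0,0],[0.5,0.05,0,0,0],[0.5,0.05,0.1,0,0],[0.5,0.05,0,0,0],[0,0,0,0,0]]]'; python3 yaw.py 7
```

```text
time_s: 20.2
eef_pos: [0.5715, -0.0276, 0.0395]
eef_rot: [-0.0, 0.999, 0.04, -0.005]
wrist_force: [-18.1, -2.9, 4.5]
opening: 0.182
time_s: 20.82
eef_pos: [0.5716, -0.0275, 0.0396]
eef_rot: [-0.0, 0.999, 0.04, -0.007]
wrist_force: [-25.7, -4.2, 11.2]
opening: 0.183
[  1. 156. 461. 157.] -85.4 [0.619 0.111] [ 0.634 -0.082]
[484. 157. 556. 157.] -85.9 [ 0.635 -0.092] [ 0.637 -0.122]
[ 38. 159. 115. 355.] -171.4 [0.619 0.095] [0.511 0.079]
[576. 109. 638. 106.] -82.2 [ 0.657 -0.123] [ 0.66  -0.147]
side chock_toe 0.79 [583. 274.  -3.]
side chock_toe 0.77 [655. -17.  26.]
scene chock_toe 0.97 [588. 276.  -5.]
scene chock_toe 0.58 [469. 640.   1.]
```

25 N didn't square it. The chock corner and stop edge are too close together across the tube, so it jams. I'll relieve the force, slide the chock 25 mm toward the bed's middle for a longer lever, and press again lightly.

```bash
python3 -m pendant '[[[-3,-0.25,-0.1,0,0],[-3,-0.25,-0.1,0,0],[-3,-0.2,0,0,0],[-1,8,0,0,0],[-0.5,9,0,0,0],[-0.5,8,0,0,0],[0,0,0,0,0]]]'; python3 -m pendant '[[[1,0.1,0.1,0,0],[1,0.1,0.1,0,0],[0,0,0,0,0]]]'
```

```text
time_s: 22.05
eef_pos: [0.5669, -0.0019, 0.0407]
eef_rot: [-0.0, 0.999, 0.041, -0.0]
wrist_force: [-0.2, 0.5, -3.7]
opening: 0.179
time_s: 22.42
eef_pos: [0.5676, -0.0026, 0.0403]
eef_rot: [-0.0, 0.999, 0.04, -0.002]
wrist_force: [-6.5, 0.5, -2.9]
opening: 0.178
```

```bash
python3 -m pendant '[[[0.5,0.05,0.1,0,0],[0.5,0.05,0,0,0],[0.5,0,0,0,0],[0.5,0.05,0,0,0],[0,0,0,0,0]]]'; python3 -m pendant '[[[0.5,0.05,0.1,0,0],[0.5,0.05,0,0,0],[0.5,0,0,0,0],[0.5,0.05,0,0,0],[0,0,0,0,0]]]'; python3 yaw.py 8
```

```text
time_s: 23.05
eef_pos: [0.5681, -0.0026, 0.0397]
eef_rot: [-0.0, 0.999, 0.04, -0.003]
wrist_force: [-8.6, 0.5, -3.0]
opening: 0.181
time_s: 23.68
eef_pos: [0.5683, -0.0025, 0.0396]
eef_rot: [-0.001, 0.999, 0.04, -0.005]
wrist_force: [-16.7, -1.4, 3.2]
opening: 0.182
[ 12. 151. 361. 151.] -85.3 [0.618 0.131] [ 0.63  -0.015]
[364. 151. 478. 152.] -85.7 [ 0.63  -0.017] [ 0.633 -0.064]
[487. 152. 638. 152.] -85.4 [ 0.634 -0.068] [ 0.639 -0.131]
[ 83. 154. 142. 337.] -172.1 [0.619 0.101] [0.522 0.088]
[478. 229. 432. 231.] 97.3 [ 0.598 -0.073] [ 0.596 -0.052]
side chock_toe 0.95 [650.  11.  24.]
side chock_toe 0.83 [585. 274.  -5.]
side chock_toe 0.38 [ 716. -381.   -2.]
scene tube_center 0.41 [639.   4.  91.]
scene tube_center 0.38 [ 721. -387.   -1.]
scene tube_center 0.22 [568.  -3.  52.]
scene chock_toe 0.89 [587. 272.  -4.]
scene chock_toe 0.58 [467. 639.  -1.]
scene chock_toe 0.16 [ 569. -350.   -2.]
```

```bash
python3 -c "
import cv2,numpy as np
a=cv2.imread('pics/side8.png')[140:240,230:380];b=cv2.imread('pics/scene8.png')[160:260,190:340]
cv2.imwrite('pics/m8.png',np.hstack([cv2.resize(x,(400,267),interpolation=cv2.INTER_CUBIC) for x in (a,b)]))"
```

```text
(no output)
```

View pics/m8.png

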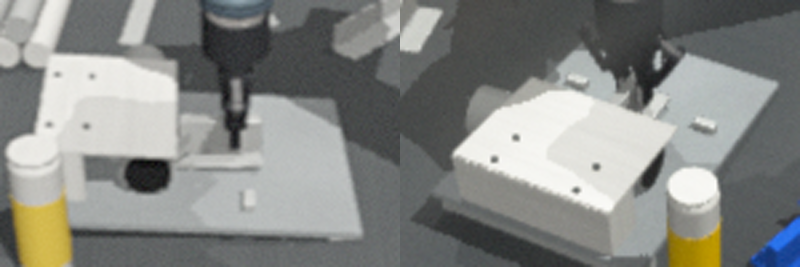

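The left half (side view) shows the tube's left black end under the hood at mosaic (148,172) and the chock behind it. The right half (scene view) shows the far end poking out at (490,105). I'll compare the black-end position before and after.

```bash
python3 - <<'E'
from h import *
c=snap('side')
for t in ('4','5','6','7','8'):
    g=cv2.imread('pics/side%s.png'%t,0); 
    m=np.zeros_like(g); m[190:222,270:330]=(g[190:222,270:330]<45)
    n,lab,st,ce=cv2.connectedComponentsWithStats(m)
    i=1+np.argmax(st[1:,4]); p=plane(c,ce[i],.058)*1000
    q=(p[:2]-[615,3]); print(t,ce[i].round(1),st[i],p.round(1),'bed',(q@[.9968,.0802]).round(1),(q@[-.0802,.9968]).round(1))
E
```

```text
4 [308.6 204.9] [301 199  16  13 155] [591.7  83.8  58. ] bed -16.8 82.5
5 [290.1 204.9] [283 200  16  12 149] [645.5  87.2  58. ] bed 37.1 81.4
6 [284.9 204.9] [278 200  15  12 150] [660.6  87.8  58. ] bed 52.2 80.9
7 [284.9 204.9] [278 200  15  12 151] [660.4  88.   58. ] bed 52.1 81.1
8 [284.9 204.9] [277 200  16  12 153] [660.5  87.9  58. ] bed 52.1 80.9
```

The left end hasn't moved (bed x 52.1 throughout), so the tube is held firmly but stays about 2.8° askew. I'll make one more try with a longer lever: 22 mm further left, pressing lightly.

```bash
python3 -m pendant '[[[-3,-0.25,-0.1,0,0],[-3,-0.25,0,0,0],[-2,7,0,0,0],[-1,8,0,0,0],[-0.5,7,0,0,0],[1,0.1,0,0,0],[1,0.1,0,0,0],[0,0,0,0,0]]]'; python3 -m pendant '[[[1,0.1,0.1,0,0],[1,0.1,0,0,0],[0,0,0,0,0]]]'; python3 -m pendant '[[[1,0.1,0.1,0,0],[1,0.1,0,0,0],[0,0,0,0,0]]]'
cat > end.py <<'E'
from h import *
import sys
c=snap('side','side%s.png'%sys.argv[1]); g=cv2.cvtColor(c['img'],cv2.COLOR_RGB2GRAY)
m=np.zeros_like(g); m[190:222,270:330]=(g[190:222,270:330]<45)
n,lab,st,ce=cv2.connectedComponentsWithStats(m)
i=1+np.argmax(st[1:,4]); p=plane(c,ce[i],.058)*1000
q=(p[:2]-[615,3]); print('end',ce[i].round(1),st[i],'bed',(q@[.9968,.0802]).round(1),(q@[-.0802,.9968]).round(1))
E
python3 end.py 9
```

```text
time_s: 25.08
eef_pos: [0.5647, 0.0195, 0.0406]
eef_rot: [-0.0, 0.999, 0.04, -0.001]
wrist_force: [-4.9, 1.8, -4.4]
opening: 0.179
time_s: 25.45
eef_pos: [0.5652, 0.0196, 0.0402]
eef_rot: [-0.0, 0.999, 0.04, -0.003]
wrist_force: [-9.1, 1.6, -1.7]
opening: 0.182
time_s: 25.82
eef_pos: [0.5657, 0.0198, 0.0396]
eef_rot: [-0.0, 0.999, 0.04, -0.004]
wrist_force: [-11.6, 0.4, -1.6]
opening: 0.176
end [284.5 204.8] [277 200  16  11 151] bed 53.2 80.6
```

```bash
python3 -m pendant '[[[1,0.1,0.1,0,0],[1,0.1,0,0,0],[0,0,0,0,0]]]'; python3 -m pendant '[[[1,0.1,0.1,0,0],[1,0.1,0,0,0],[0,0,0,0,0]]]';python3 end.py 10
```

```text
time_s: 26.25
eef_pos: [0.5659, 0.0199, 0.0396]
eef_rot: [-0.001, 0.999, 0.04, -0.006]
wrist_force: [-21.3, -0.4, 4.4]
opening: 0.177
time_s: 26.62
eef_pos: [0.5661, 0.0201, 0.0396]
eef_rot: [-0.001, 0.999, 0.04, -0.008]
wrist_force: [-27.9, -1.7, 12.1]
opening: 0.178
end [284.3 204.9] [277 200  16  12 154] bed 53.8 81.1
```

The left end advanced from 52.1 to 53.8, so the skew is down to about 2°. That's good enough. I'll relieve, slide the chock back under the tube's weight, and snug it lightly.

```bash
python3 -m pendant '[[[-3,-0.25,0,0,0],[-3,-0.25,0,0,0],[-2,-8,0,0,0],[1,-10,0,0,0],[1,-10,0,0,0],[1,-9,0,0,0],[0,0,0,0,0]]]'; python3 -m pendant '[[[1,0.1,0,0,0],[1,0.1,0,0,0],[0,0,0,0,0]]]'; python3 end.py 11
```

```text
time_s: 27.55
eef_pos: [0.5691, -0.0189, 0.0416]
eef_rot: [0.0, 0.999, 0.039, 0.0]
wrist_force: [-0.3, -1.0, -5.6]
opening: 0.183
time_s: 27.92
eef_pos: [0.5696, -0.0173, 0.0411]
eef_rot: [0.0, 0.999, 0.04, -0.001]
wrist_force: [-4.7, -3.3, -3.0]
opening: 0.181
end [284.4 204.9] [277 200  16  12 153] bed 53.7 80.8
```

```bash
python3 -m pendant '[[[1,0.1,-1,0,0],[1,0.1,-1,0,0],[0.5,0,-1,0,0],[0,0,0,0,0],[0,0,0,0,0]]]'; python3 end.py 12
```

```text
time_s: 28.6
eef_pos: [0.57, -0.0168, 0.0388]
eef_rot: [-0.0, 0.999, 0.041, -0.003]
wrist_force: [-18.4, -3.2, 12.0]
opening: 0.178
end [284.3 204.9] [277 200  16  12 155] bed 53.9 80.9
```

```bash
python3 -m pendant '[[[-2,-0.2,0,0,0],[-1,-0.1,0.5,0,0],[0,0,0,0,0]]]'; python3 -m pendant '[[[0,0,0,0,40],[0,0,0,0,40],[0,0,0,0,40],[0,0,0,0,40],[0,0,0,0,40]]]'; python3 end.py 13
python3 - <<'E'
from h import *
for cam in ['side','scene','wrist']:
    c=snap(cam,cam+'13.png'); find(c,cam,['chock_toe','chock_grip','tube_center'])
E
```

```text
time_s: 29.02
eef_pos: [0.5699, -0.017, 0.0389]
eef_rot: [-0.0, 0.999, 0.04, -0.0]
wrist_force: [-4.8, 1.0, -1.0]
opening: 0.179
time_s: 29.65
eef_pos: [0.5701, -0.0174, 0.039]
eef_rot: [0.0, 0.999, 0.04, 0.0]
wrist_force: [0.0, 0.5, -0.8]
opening: 0.464
end [285.  204.7] [278 200  15  11 148] bed 52.0 80.3
side chock_toe 0.9 [652.  -7.  22.]
side chock_toe 0.59 [583. 275.  -5.]
side chock_toe 0.49 [608. 477.   1.]
side chock_grip 0.83 [667. 259.  28.]
side chock_grip 0.73 [565. -11.  51.]
scene chock_toe 0.86 [587. 276.  -4.]
scene chock_toe 0.84 [469. 639.  -1.]
scene chock_grip 0.96 [387. 667.  29.]
scene chock_grip 0.81 [664. 258.  30.]
scene chock_grip 0.6 [568. -18.  45.]
wrist chock_grip 0.96 [568. -16.  52.]
```

View pics/wrist13.png

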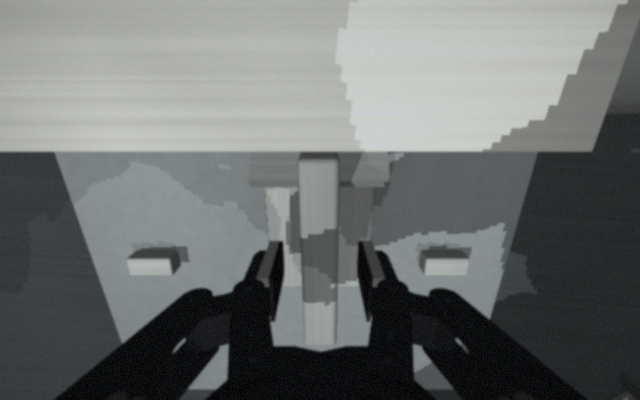

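The chock is released, upright and flat on the bed. The tube eased back about 2 mm as the chock settled. I'll go behind the chock with shut fingers and nudge it snug, feeling for the stop again.

```bash
python3 -m pendant '[[[0,0,20,0,40],[0,0,40,0,40],[-30,-2.4,0,0,0],[-26,-2,0,0,0],[0,0,0,0,0],[0,0,-30,0,0],[0,0,-25,0,0],[0,0,-8,0,0]]]'; python3 -m pendant '[[[2,0.2,0,0,0],[2,0.2,0,0,0],[2,0.2,0,0,0],[0,0,0,0,0]]]'; python3 end.py 14
```

```text
time_s: 31.3
eef_pos: [0.5141, -0.0217, 0.0353]
eef_rot: [-0.0, 0.999, 0.04, -0.001]
wrist_force: [-0.3, -0.7, 0.3]
opening: 0.001
time_s: 31.8
eef_pos: [0.5207, -0.0213, 0.0365]
eef_rot: [0.0, 0.999, 0.04, 0.001]
wrist_force: [-0.2, -0.4, 0.4]
opening: 0.001
end [285.  204.9] [278 200  15  12 151] bed 51.9 80.8
```

```bash
python3 -m pendant '[[[2,0.2,0,0,0],[2,0.2,0,0,0],[1,0.1,0,0,0],[1,0.1,0,0,0],[0,0,0,0,0]]]'
```

```text
time_s: 32.48
eef_pos: [0.5247, -0.0206, 0.0357]
eef_rot: [-0.0, 0.999, 0.04, -0.002]
wrist_force: [-7.4, -1.7, 5.1]
opening: -0.0
```

```bash
python3 -m pendant '[[[1,0.1,0,0,0],[1,0.1,0,0,0],[0,0,0,0,0]]]';python3 -m pendant '[[[1,0.1,0,0,0],[1,0.1,0,0,0],[0,0,0,0,0]]]'; python3 end.py 15
```

```text
time_s: 32.85
eef_pos: [0.5258, -0.0203, 0.0355]
eef_rot: [-0.0, 0.999, 0.04, -0.002]
wrist_force: [-9.8, -1.2, 8.0]
opening: -0.002
time_s: 33.22
eef_pos: [0.5265, -0.0201, 0.0355]
eef_rot: [-0.0, 0.999, 0.04, -0.004]
wrist_force: [-15.8, -2.5, 13.7]
opening: 0.001
end [284.5 204.8] [277 200  16  11 155] bed 53.2 80.7
```

The stop is felt again (15.8 N, left end back at 53.2). I'll withdraw and check that it stays.

```bash
python3 -m pendant '[[[-3,-0.2,0,0,0],[-4,-0.3,0,0,0],[-8,-0.6,0,0,0],[-10,-0.8,0,0,0],[0,0,40,0,0],[0,0,50,0,0],[-40,0,40,0,0],[-60,0,0,0,0]]]'; python3 -m pendant '[[[-30,0,60,0,0],[-30,0,40,0,0],[0,0,0,0,0],[0,0,0,0,0]]]'; python3 end.py 16
python3 - <<'E'
from h import *
from importlib import import_module
for cam in ['side','scene','wrist']:
    c=snap(cam,cam+'16.png'); find(c,cam,['chock_toe','chock_grip','tube_center'])
for cam in ['scene','side']:
    c=snap(cam); find(c,cam,['spray_can','angle_long','angle_short','calculator','screwdriver','flat_bar'])
a=cv2.imread('pics/side16.png')[140:240,230:380];b=cv2.imread('pics/wrist16.png')
cv2.imwrite('pics/m16.png',np.hstack([cv2.resize(a,(375,250),interpolation=cv2.INTER_CUBIC),cv2.resize(b,(400,250))]))
E
```

```text
time_s: 34.28
eef_pos: [0.4067, -0.0231, 0.1693]
eef_rot: [0.002, 0.999, 0.04, 0.004]
wrist_force: [-0.6, -0.7, -0.0]
opening: -0.002
time_s: 34.78
eef_pos: [0.3468, -0.022, 0.2613]
eef_rot: [0.0, 0.999, 0.04, 0.0]
wrist_force: [0.3, 0.2, 0.1]
opening: 0.001
end [284.5 204.9] [277 200  16  12 156] bed 53.3 80.9
side chock_toe 0.95 [582. 277.  -1.]
side chock_toe 0.73 [609. 478.   0.]
side chock_toe 0.63 [653.  -3.  25.]
side chock_grip 0.83 [570. -15.  51.]
side chock_grip 0.73 [663. 261.  27.]
scene chock_toe 0.96 [588. 278.  -5.]
scene chock_toe 0.89 [469. 638.  -0.]
scene chock_grip 0.9 [384. 666.  28.]
scene chock_grip 0.83 [665. 256.  28.]
scene chock_grip 0.6 [ 568. -353.   -0.]
scene chock_grip 0.57 [572. -13.  48.]
scene spray_can 0.86 [755. 195.   1.]
scene angle_long 0.69 [ 372. -330.   -5.]
scene angle_short 0.65 [ 565. -352.    0.]
scene angle_short 0.35 [637.   1.  91.]
scene calculator 0.82 [612. 478.   0.]
scene screwdriver 0.68 [415. 456.   1.]
scene screwdriver 0.3 [756. 197.   0.]
scene flat_bar 0.57 [ 721. -388.   -6.]
side spray_can 0.87 [750. 194.  -4.]
side angle_long 0.83 [ 370. -330.    2.]
side angle_short 0.81 [ 566. -353.   -2.]
side calculator 0.67 [609. 479.   2.]
side screwdriver 0.83 [415. 458.  -4.]
side flat_bar 0.68 [ 719. -383.   -2.]
side flat_bar 0.51 [607. 477.   2.]
```

View pics/m16.png

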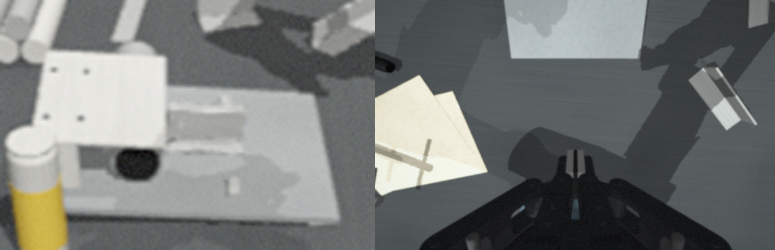

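The crop shows the chock standing flat on the bed and snug against the tube. The tube's black end is at mosaic (137,160) under the hood and hasn't moved since I withdrew. The bystanders haven't moved, so I'm handing in.

```bash
python3 -c "
from bench import order; print(order.hand_in())"
```

```text
the job is handed in; nothing more can be done
None
```

I handed the job in at about 35 s: the tube is against the stop and the wedge chock stands on the bed, snug against its low side. No verdict was reported.

- **Stop:** I pushed the tube up with the chock and felt firm resistance, which puts the stop face at about bed x = 87 mm. The highest wrist force I read, at the end of a move, was about 28 N along x, against the 60 N limit. After release I nudged the chock snug from behind, reaching about 16 N.
- **Mishap:** while I carried the chock across, its toe nicked the tube's left end. This slid the tube about 40 mm sideways and turned it about 3° askew. I did not re-centre it; I placed the chock off-centre, close to under the tube's weight.
- **Squareness:** two attempts to square the tube by pressing with the chock did not work, and a third only partly did. It should be about 2° off, within the 4.5° limit. I worked that out from how far the left end moved and did not measure the final angle.
- **Last checks:**
  - The tube's visible end did not move after I withdrew (bed x 53.2, then 53.3 mm).
  - The chock is upright and looks flat on the bed.
  - All bystanders are within a few millimetres of where they started.
  - I could not check contact between chock and tube directly. I am relying on the last push and on the slope holding the tube against the chock.

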